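# Tuck the pressing angle under the book cover and hold it down

## Task

Pull the L-shaped steel pressing angle up out of its upright wooden holder and slide its flat foot, toe edge first, under the overhanging front edge of the book's closed cover, until the whole toe edge is more than 2 cm under, without lifting the cover. Then press the foot flat and firmly (more than 5 N beyond its own weight) onto the board below and finish while still gripping it and pressing it down: do not let go. Leave the glass, the pencil and the clothes peg where they are.

Things in the scene. Friction and masses are not known exactly. Their poses are not given: they have to be found in the camera images.
- angle: Loose L-shaped pressing angle of bare steel, about 0.22 kg. Foot: flat plate 60 (x) x 100 (y) x 4 mm; at its back edge an upright 4 mm sheet rises to 90 mm, with a dark wood grip on its upper half (see grip). Origin: centre of the foot's underside; +x points from the upright to the free toe edge (x = +30 mm), z up. Starts standing foot down, loosely, in the holder.
- grip (a point): Centre of the angle's wood grip, at (-28, 0, 67) mm in the angle's frame: 12 mm thick along x, 94 mm long along y, from 45 to 90 mm above the foot's underside. Grip it from above across its 12 mm.
- toe_left (a point): Left (+y) corner of the angle's toe edge, at mid-thickness (2 mm above its underside): (0.030, 0.050, 0.002) in the angle's frame.
- toe_right (a point): Right (-y) corner of the angle's toe edge: (0.030, -0.050, 0.002) in the angle's frame.
- holder: Fixed upright open-topped wooden holder, 90 (x) x 120 (y) x 50 mm high outside, walls and floor 5 mm. Origin: centre of its underside. The angle stands in it with the same heading, its foot on the holder's floor, and its upright standing 45 mm out above the rim; pull it straight up by more than 50 mm to clear the rim.
- book: Fixed closed book on a brown board 5 mm thick, 190 (y) wide, from x = -90 to +145 mm. On the board a page block 8 mm thick from x = +40 mm back; over it the black marbled cover, x = 0 to 140 mm, which overhangs the pages by 40 mm: a slot 8 mm high, open to -x. Origin: at table height below the middle of the cover's front edge; +x points from there into the book, z up.
- lap (a point): Point on the top of the brown board, straight below the middle of the cover's front edge: 5 mm above the book's origin, axes as the book's.
- cover_edge (a point): Middle of the lower front edge of the cover (140 x 180 (y) x 4 mm): 8 mm above the board, 13 mm above the table when shut.
- cover (a joint): Angle of the cover about the hinge at its back edge: 0 shut (rests there by its own weight, 0.11 kg), grows as its front edge lifts (0.01 rad = 1.4 mm at the front edge).
- glass: Bystander: empty drinking glass, radius 36, height 95 mm, standing on the table on the other side of the book from the holder. Origin: centre of its underside.
- pencil: Bystander: orange pencil, 150 mm long (along its y), 7 mm thick, lying on the table to the right of the book, pointing away from the robot. Origin: under its middle.
- peg: Bystander: wooden clothes peg, 72 (x) x 10 x 15 mm high, lying to the left of the book. Origin: under its middle.
There are look-alikes about, which are no part of the job. Leave any blue or pink look-alike of the angle alone.

How it is judged:
By the outcome, as a careful person would: the job done as asked, in the order asked, and still so for the second after the job is handed in, while the arm keeps its last pose, push and grip.
It also fails if it takes over 42 s, if anything falls off the work surface, if the arm or the gripper's body presses on something with over 40 N, if the wrist force passes 120 N, or if a joint passes its speed limit or range.

## Robot

A 6-joint arm with a two-finger parallel gripper is mounted at the origin on the work surface. World frame = base frame: x ahead of the robot, y to its left, z up, the work surface at z = 0. Lengths are in m, angles in rad, forces in N, time in s.
With the tool pointing down it reaches from about 0.25 to 0.775 m from the base axis. Payload 4 kg.
Tool frame: the origin (TCP) lies between the finger pads; the fingertips stand 14 mm ahead of it and the grasp point (between the pads) lies 5 mm behind it (nose_length is the distance from the TCP to the fingertips, in m); z points along the fingers, y is the line along which they close (so a half turn about z gives the same grasp; the last joint's range is limited). The gripper opens to 94 mm and grips with 3 to 60 N. Pads are 16 mm wide; open, the fingers measure 119 mm over their backs; the gripper's body (75 mm by 177 mm) begins 78 mm behind the grasp point.
Start: joints at [1.164, 0.087, 1.371, -0, 1.684, -0.103], TCP at [0.165, 0.525, 0.22] pointing down, gripper open.
Joint ranges: [-3.1, 3.1], [-0.76, 2.03], [0.27, 2.55], [-1.08, 4.22], [0.17, 2.65], [-2.57, 2.57]. Speed limits (rad/s): [2.79, 2.79, 3.14, 3.14, 3.14, 3.14].

## Interface

Orientations are given as [roll, pitch, yaw] about the fixed x, y, z axes, in that order (R = Rz(yaw) Ry(pitch) Rx(roll)).
In Python, from bench import * gives the robot as it stands.
- The arm moves only by the tool move_arm, never from a script. Its argument "steps" is one flat list of numbers, 7 for each row, row after row: the turn, a rotation vector about the world's x, y, z in rad, then the shift along the world's x, y, z in m, then the opening, from 0 (shut) to 1 (fully open). A call has 1 to 12 rows; each row is the pose to reach, as a shift and turn from the pose commanded when the call began; what a row does not reach only later rows make up. A row lasts 1/10 s, in which the tool goes at most 50 mm and 8.59 degrees, less where a joint would pass 70% of its speed; a pose out of reach is approached as far as the arm can. A call with a gripper value outside its range is refused whole. The fingers move at their own pace and stop on an object; the grip force is fixed at half the most. Time passes only in rows, so rows that repeat a pose let the fingers close. It gives the time, the measured TCP pose, the force, the opening and the grip force at its end, in the units of the state.
- get_obs(): the state, without advancing time (a new reading comes with each control period).
- snapshot(name): name is "scene" or "top"; returns (picture, depth): 384x512x3 uint8, red, green, blue; 384x512 float32, m along the optical axis (not along the pixel's ray), 0 where there is no reading.
- camera_model(name): a dict with "fx", "fy", "cx", "cy" (pixels), "rvec" (rotation vector, rad) and "tvec" (3), from world to camera coordinates, as OpenCV has them. Camera axes: x right, y down, z forward; pixel columns grow to the right and rows downward; lengths in m; the calibration is good to about 2 mm. A picture is of the moment at which its call begins. camera_model takes no time and is no camera call.
- close_job(): hands the job in; it is judged then, once.
Trained networks look in the newest picture that a camera, given by its name, has taken for a name from the list of things; names that differ only in an ending like _2 or _b are one class to them, and where a whole thing is asked for, a point or a joint stands for the part that bears it (a point fixed in the world has none). Each returns a list of dicts, best first, with "score" (0 to 1); they miss things now and then, are a little off and sometimes report something else, mostly with a low value. They report only what shows in the picture. A call takes as long as a camera call. They do not tell look-alikes from the thing itself.
- silhouettes(camera, target): "pixels" (384x512 bool, what is visible of it) and "uv" ([column, row] in pixels, amid what is visible of it).
- spot_point(camera, target): "uv" ([column, row] in pixels: a listed point, or the origin of a listed thing).
The state is a dict: "time": time; "joint_positions": joint angles; "qvel": joint speeds; "joint_torque": joint torques, N m; "tool_pos": TCP position; "ee_rot": TCP orientation; "wrist_force": force on the tool from outside, world axes, zero at the start; "wrist_torque": the same for the moment, N m; "width": finger opening in m; "finger_force": force on a finger pad.
Only numpy, scipy, OpenCV 4.12 (cv2) and the standard library are available. Lean on these libraries where they do the work, as an engineer would, in place of code of your own. Each camera call takes 0.05 s, during which the arm holds its last target. There are 200 camera calls.

## Working session

There is one attempt and no reset: what is moved stays moved. The work goes in short steps, Python scripts to look and compute and a tool call to move; the robot and the scene stay as the last step left them, time stands still between calls to the robot, and variables do not carry over. Pictures are saved under pics/ and viewed, at most 10 in all, crops included, and the job is handed in when it is done.

Besides the shell and the picture viewer there is one more tool, called as name(argument=value, ...) on one line, values as JSON. move_arm: Moves the arm, as the interface text tells. Its arguments: {"type":"object","properties":{"steps":{"type":"array"}},"required":["steps"]}

```bash
mkdir -p pics; ls
cat > h.py <<'E'
from bench import *
import numpy as np, cv2
def cam(n):
    m=camera_model(n); R=cv2.Rodrigues(np.array(m["rvec"],float))[0]; return m,R,np.array(m["tvec"],float)
def world(n,uv,d):
    m,R,t=cam(n); uv=np.atleast_2d(np.asarray(uv,float)); d=np.asarray(d,float).reshape(-1)
    c=np.stack([(uv[:,0]-m["cx"])/m["fx"]*d,(uv[:,1]-m["cy"])/m["fy"]*d,d],1)
    return (c-t)@R
def onplane(n,uv,z):
    m,R,t=cam(n); uv=np.atleast_2d(np.asarray(uv,float))
    c=np.stack([(uv[:,0]-m["cx"])/m["fx"],(uv[:,1]-m["cy"])/m["fy"],np.ones(len(uv))],1)@R
    o=-R.T@t; return o+c*((z-o[2])/c[:,2])[:,None]
def cloud(n,dep,mask=None):
    v,u=np.nonzero((dep>0)&(mask if mask is not None else True)); return world(n,np.stack([u,v],1),dep[v,u]),u,v
E
python3 - <<'E'
from h import *
im={}
for n in("scene","top"):
    p,d=snapshot(n); np.savez(f"{n}0.npz",p=p,d=d); im[n]=p
    for t in("angle","holder","book","cover","glass","pencil","peg"):
        for s in silhouettes(n,t)[:3]:
            P,_,_=cloud(n,d,s["pixels"]); 
            if len(P): print(n,t,round(s["score"],2),np.round(s["uv"]),len(P),np.round(np.median(P,0),3),np.round(P.min(0),3),np.round(P.max(0),3))
    for t in("grip","toe_left","toe_right","lap","cover_edge","holder","book"):
        print(n,t,[(round(s["score"],2),np.round(s["uv"],1)) for s in spot_point(n,t)[:3]])
    m,R,T=cam(n); print(n,"campos",-R.T@T,R[2],m["fx"])
cv2.imwrite("pics/a.png",np.hstack([im["scene"]])[:,:,::-1]);cv2.imwrite("pics/b.png",im["top"][:,:,::-1])
o=get_obs();print(o)
E
```

```text
pics
scene angle 0.78 [138. 208.] 1590 [ 0.437 -0.299  0.031] [ 0.424 -0.349  0.003] [ 0.475 -0.248  0.098]
scene angle 0.67 [121. 179.] 926 [ 0.336 -0.313  0.05 ] [ 0.239 -0.367 -0.003] [ 0.372 -0.246  0.093]
scene angle 0.66 [ 81. 238.] 1240 [ 0.466 -0.434  0.037] [ 0.388 -0.501 -0.002] [ 0.504 -0.4    0.094]
scene holder 0.68 [148. 227.] 998 [ 0.504 -0.296  0.029] [ 0.407 -0.363 -0.003] [ 0.509 -0.235  0.053]
scene book 0.76 [268. 221.] 6339 [ 0.606 -0.02   0.016] [ 0.458 -0.125 -0.003] [0.719 0.103 0.021]
scene book 0.33 [340. 131.] 835 [0.457 0.268 0.067] [0.416 0.239 0.001] [0.486 0.308 0.098]
scene cover 0.66 [276. 232.] 3733 [ 0.632 -0.023  0.017] [ 0.547 -0.118 -0.002] [0.709 0.08  0.021]
scene glass 0.61 [138. 208.] 1643 [ 0.437 -0.299  0.032] [ 0.348 -0.358 -0.002] [ 0.504 -0.248  0.098]
scene glass 0.55 [338. 131.] 866 [0.457 0.269 0.066] [ 0.414  0.239 -0.   ] [0.486 0.345 0.099]
scene pencil 0.59 [186. 274.] 170 [ 0.633 -0.257  0.007] [ 0.563 -0.267  0.002] [ 0.711 -0.248  0.012]
scene peg 0.65 [366. 186.] 166 [0.618 0.259 0.013] [ 0.581  0.252 -0.002] [0.655 0.276 0.01
[... 1973 characters left out ...]
7606604285843
{'time': 1.5, 'joint_positions': array([ 1.16387896e+00,  8.71897030e-02,  1.37071071e+00, -1.54498232e-05,
        1.68361119e+00, -1.03114296e-01]), 'qvel': array([ 0.0001058 ,  0.00041315,  0.0003235 , -0.00054127, -0.00093257,
        0.00035069]), 'joint_torque': array([-6.62763468e-04, -3.40029430e+01, -3.02593589e+01,  7.14716013e-02,
        2.34679721e-02, -1.35368687e-06]), 'tool_pos': array([0.16455331, 0.52481537, 0.21950607]), 'ee_rot': array([3.14151361e+00, 2.36125530e-05, 2.83778784e+00]), 'wrist_force': array([-0.25382596, -0.29255579, -0.30345923]), 'wrist_torque': array([ 0.02409129, -0.03714631, -0.00373677]), 'finger_force': 0.0, 'width': 0.093975638588357}
```

View pics/a.png

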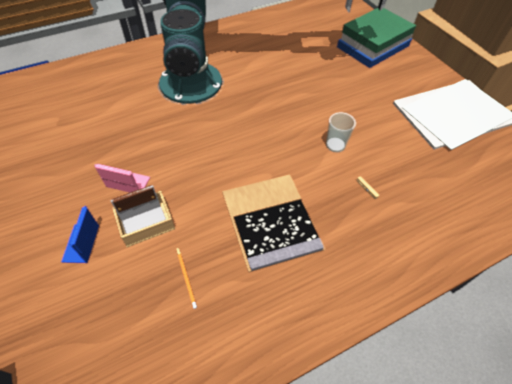

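View pics/b.png

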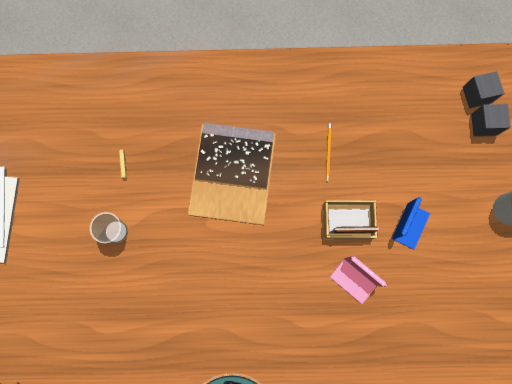

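The pictures show the holder with the steel angle at scene (140,210) / top (350,220). The pink look-alike is right behind it at scene (121,179) and the blue one is at (81,238). The book is at scene (270,225) / top (230,175), with its board's free side towards the robot. Next I fit the poses.

Run:
```python
from h import *
def rect(P,l):
    r=cv2.minAreaRect(P[:,:2].astype(np.float32)*1000); print(l,np.round(r[0],1),np.round(r[1],1),round(r[2],2))
for n in("top","scene"):
    z=np.load(n+"0.npz"); p,d=z["p"],z["d"]; P,u,v=cloud(n,d)
    hsv=cv2.cvtColor(p,cv2.COLOR_RGB2HSV)[v,u].astype(int)
    # grip
    box=(P[:,0]>.41)&(P[:,0]<.47)&(P[:,1]>-.365)&(P[:,1]<-.235)
    for lo,hi in((.06,.084),(.084,.12)):
        G=P[box&(P[:,2]>lo)&(P[:,2]<hi)]
        if len(G)>10:
            vt=np.linalg.svd(G[:,:2]-G[:,:2].mean(0))[2][0]
            print(n,"grip z",lo,len(G),np.round(G.mean(0),4),np.round(G.min(0),3),np.round(G.max(0),3),"long axis deg from y",round(np.degrees(np.arctan(-vt[0]/vt[1])),2))
    # holder rim by colour image region projected on z=.05
    R=P[(P[:,0]>.39)&(P[:,0]<.53)&(P[:,1]>-.38)&(P[:,1]<-.22)&(P[:,2]>.042)&(P[:,2]<.058)&(hsv[:,1]>60)]; rect(R,n+" rim"); print(np.round(R.min(0),3),np.round(R.max(0),3))
    # pink
    pk=P[(hsv[:,0]>150)&(hsv[:,0]<178)&(hsv[:,1]>60)&(hsv[:,2]>150)&(P[:,1]<-.2)&(P[:,0]<.42)]; print("pink",len(pk),np.round(np.percentile(pk,[1,99],axis=0),3)); q=pk[pk[:,2]>.05]; print(" high",np.round(np.percentile(q,[1,99],axis=0),3)if len(q) else 0)
    # book
    s=silhouettes(n,"book")[0]["pixels"]; vv,uu=np.nonzero(s); rect(onplane(n,np.stack([uu,vv],1),.005),n+" board@5")
    s=silhouettes(n,"cover")[0]["pixels"]; vv,uu=np.nonzero(s); rect(onplane(n,np.stack([uu,vv],1),.017),n+" cover@17")
    # black front boundary per column
    B=P[(hsv[:,2]<70)&(P[:,0]>.5)&(P[:,0]<.75)&(abs(P[:,1]+.02)<.075)&(P[:,2]<.04)]
    pix=(hsv[:,2]<70)&(P[:,0]>.5)&(P[:,0]<.75)&(abs(P[:,1]+.02)<.075)
    W=onplane(n,np.stack([u[pix],v[pix]],1),.015)
    b=np.floor((W[:,1]+.1)/.004).astype(int); E=np.array([W[b==k][W[b==k][:,0].argmin()] for k in np.unique(b)])
    l=cv2.fitLine(E[:,:2].astype(np.float32),cv2.DIST_HUBER,0,.01,.01).ravel(); print(n,"front edge slope deg",round(np.degrees(np.arctan(-l[0]/l[1])),2),"pt",np.round(l[2:],4), "x at y=-.02",round(l[2]+(-.02-l[3])*l[0]/l[1],4))
    for t,z in(("cover_edge",.013),("lap",.005),("holder",0),("book",0)):
        print(n,t,np.round(onplane(n,spot_point(n,t)[0]["uv"],z),4))
im=np.hstack([cv2.resize(np.load("top0.npz")["p"][180:310,310:440],None,fx=3,fy=3,interpolation=3),cv2.resize(np.load("scene0.npz")["p"][150:280,60:190],None,fx=3,fy=3,interpolation=3)])
cv2.imwrite("pics/c.png",im[:,:,::-1])
```

```text
top grip z 0.06 47 [ 0.4269 -0.288   0.0758] [ 0.425 -0.342  0.06 ] [ 0.436 -0.248  0.084] long axis deg from y -2.95
top grip z 0.084 220 [ 0.4312 -0.2967  0.0947] [ 0.426 -0.347  0.084] [ 0.437 -0.249  0.101] long axis deg from y -0.83
top rim [ 461.6 -295.6] [120.6  89.7] 88.42
[ 0.415 -0.356  0.042] [ 0.508 -0.234  0.058]
pink 1124 [[ 0.269 -0.352 -0.001]
 [ 0.366 -0.252  0.093]]
 high [[ 0.304 -0.355  0.082]
 [ 0.37  -0.283  0.095]]
top board@5 [588.9 -13.7] [194.3 241.8] 81.11
top cover@17 [628.5 -20.4] [182.  141.8] 80.37
top front edge slope deg 2.09 pt [ 0.6315 -0.0187] x at y=-.02 0.6316
top cover_edge [[ 0.5656 -0.0059  0.013 ]]
top lap [[ 0.5685 -0.0033  0.005 ]]
top holder [[ 0.4591 -0.2927  0.    ]]
top book [[ 0.5562 -0.0131  0.    ]]
scene grip z 0.06 279 [ 0.4371 -0.2994  0.0724] [ 0.431 -0.347  0.06 ] [ 0.441 -0.248  0.084] long axis deg from y -1.17
scene grip z 0.084 290 [ 0.4341 -0.298   0.0924] [ 0.425 -0.348  0.084] [ 0.441 -0.248  0.098] long axis deg from y -0.89
scene rim [ 462.2 -295.4] [120.4  89.9] 88.62
[ 0.417 -0.356  0.042] [ 0.508 -0.234  0.058]
pink 682 [[ 0.301 -0.369  0.001]
 [ 0.371 -0.25   0.092]]
 high [[ 0.306 -0.355  0.051]
 [ 0.37  -0.282  0.092]]
scene board@5 [588.1 -13.5] [193.8 239.3] 80.56
scene cover@17 [628.3 -20. ] [182.6 138.6] 81.71
scene front edge slope deg -9.03 pt [ 0.5627 -0.0181] x at y=-.02 0.5624
scene cover_edge [[ 0.5526 -0.0097  0.013 ]]
scene lap [[ 0.5565 -0.0065  0.005 ]]
scene holder [[ 0.457 -0.295  0.   ]]
scene book [[ 0.5609 -0.0081  0.    ]]
```

View pics/c.png

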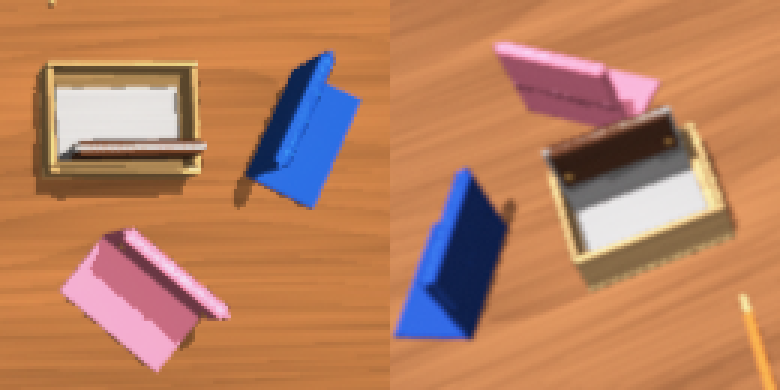

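Fits: holder centre (0.462, -0.2955) with yaw about -1.5°. Grip centre about (0.433, -0.298), yaw about -1.2°. Cover edge middle about (0.561, -0.009), book yaw about -9.1°. Moving above the grip with the gripper half open.

move_arm(steps=[0, 0, -0.143, 0.015, -0.045, 0, 0.5, 0, 0, -0.286, 0.03, -0.091, 0, 0.5, 0, 0, -0.429, 0.045, -0.137, 0, 0.5, 0, 0, -0.572, 0.06, -0.183, 0, 0.5, 0, 0, -0.715, 0.075, -0.229, 0, 0.5, 0, 0, -0.858, 0.09, -0.275, 0, 0.5, 0, 0, -1.0, 0.105, -0.321, 0, 0.5, 0, 0, -1.14, 0.12, -0.367, 0, 0.5, 0, 0, -1.288, 0.135, -0.413, 0, 0.5, 0, 0, -1.288, 0.15, -0.459, 0, 0.5, 0, 0, -1.288, 0.165, -0.505, 0, 0.5, 0, 0, -1.288, 0.18, -0.551, 0, 0.5])

```text
time: 3.3
tool_pos: [0.3447, -0.0282, 0.22]
ee_rot: [3.139, 0.0, 1.549]
wrist_force: [2.0, -0.3, -0.6]
width: 0.0476
finger_force: 0.0
```

move_arm(steps=[0, 0, 0, 0.015, -0.045, 0, 0.5, 0, 0, 0, 0.03, -0.09, 0, 0.5, 0, 0, 0, 0.045, -0.135, 0, 0.5, 0, 0, 0, 0.06, -0.18, 0, 0.5, 0, 0, 0, 0.074, -0.225, 0, 0.5, 0, 0, 0, 0.088, -0.27, 0, 0.5, 0, 0, 0, 0.088, -0.27, -0.04, 0.5, 0, 0, 0, 0.088, -0.27, -0.07, 0.5, 0, 0, 0, 0.088, -0.27, -0.085, 0.5, 0, 0, 0, 0.088, -0.27, -0.085, 0.5])

```text
time: 4.3
tool_pos: [0.4312, -0.295, 0.1319]
ee_rot: [-3.137, -0.003, 1.55]
wrist_force: [0.4, 0.4, 0.2]
width: 0.0473
finger_force: 0.0
```

Run:
```python
from h import *
print(get_obs()["tool_pos"],get_obs()["ee_rot"])
a,_=snapshot("top");b,_=snapshot("scene")
cv2.imwrite("pics/d.png",np.hstack([cv2.resize(a[180:310,310:440],None,fx=3,fy=3,interpolation=3),cv2.resize(b[150:280,60:190],None,fx=3,fy=3,interpolation=3)])[:,:,::-1])
```

```text
[ 0.43124958 -0.29502301  0.13188743] [-3.13744435 -0.00346074  1.54984768]
```

View pics/d.png

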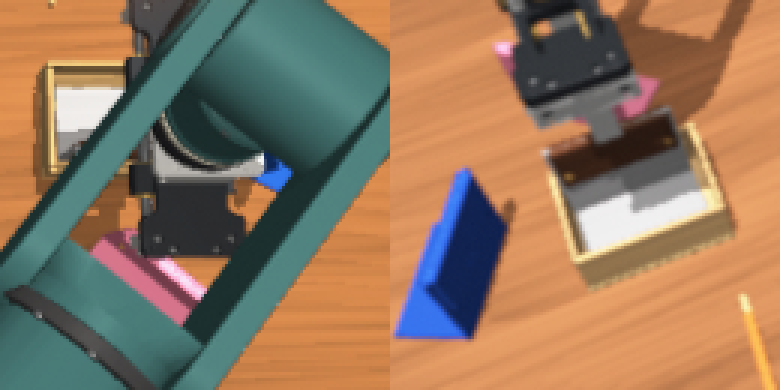

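The scene view shows the fingers straddling the dark grip, centred above the upright. Lowering and closing.

move_arm(steps=[0, 0, 0, 0, 0, -0.02, 0.5, 0, 0, 0, 0, 0, -0.04, 0.5, 0, 0, 0, 0, 0, -0.055, 0.5, 0, 0, 0, 0, 0, -0.061, 0.5, 0, 0, 0, 0, 0, -0.061, 0.5, 0, 0, 0, 0, 0, -0.061, 0, 0, 0, 0, 0, 0, -0.061, 0, 0, 0, 0, 0, 0, -0.061, 0, 0, 0, 0, 0, 0, -0.061, 0, 0, 0, 0, 0, 0, -0.061, 0, 0, 0, 0, 0, 0, -0.061, 0])

```text
time: 5.5
tool_pos: [0.4324, -0.2962, 0.0738]
ee_rot: [-3.141, 0.0, 1.55]
wrist_force: [-2.1, 0.4, 1.1]
width: 0.0119
finger_force: 30.0
```

Run:
```python
from h import *
o=get_obs();print({k:np.round(o[k],4) for k in o})
```

```text
{'time': np.float64(5.5), 'joint_positions': array([-7.0870e-01,  1.0590e-01,  1.6451e+00, -3.0000e-04,  1.3906e+00,
       -6.8770e-01]), 'qvel': array([-0.0016,  0.0025, -0.0008,  0.    , -0.0012,  0.0003]), 'joint_torque': array([ 2.22700e-01, -3.17049e+01, -2.77748e+01,  2.30500e-01,
       -2.96700e-01,  1.74000e-02]), 'tool_pos': array([ 0.4324, -0.2962,  0.0738]), 'ee_rot': array([-3.1414e+00,  2.0000e-04,  1.5498e+00]), 'wrist_force': array([-2.0693,  0.3719,  1.0698]), 'wrist_torque': array([-0.0003,  0.2818,  0.0143]), 'finger_force': np.float64(29.9994), 'width': np.float64(0.0119)}
```

move_arm(steps=[0, 0, 0, 0, 0, 0.015, 0, 0, 0, 0, 0, 0, 0.04, 0, 0, 0, 0, 0, 0, 0.065, 0, 0, 0, 0, 0, 0, 0.085, 0, 0, 0, 0, 0, 0, 0.085, 0, 0, 0, 0, 0, 0, 0.085, 0])

```text
time: 6.1
tool_pos: [0.4323, -0.2959, 0.1575]
ee_rot: [-3.141, -0.001, 1.55]
wrist_force: [-1.1, -0.9, -3.3]
width: 0.0117
finger_force: 30.0
```

Run:
```python
from h import *
o=get_obs();print(o["tool_pos"],o["ee_rot"],o["wrist_force"],o["width"])
b,d=snapshot("scene")
np.savez("scene1.npz",p=b,d=d)
for t in("grip","toe_left","toe_right"): print(t,[(round(s["score"],2),np.round(s["uv"],1)) for s in spot_point("scene",t)])
cv2.imwrite("pics/e.png",cv2.resize(b[100:280,50:290],None,fx=3,fy=3,interpolation=3)[:,:,::-1])
```

```text
[ 0.43227554 -0.29593334  0.15752699] [-3.14089905e+00 -6.96931369e-04  1.54979694e+00] [-1.13051601 -0.85846156 -3.27479964] 0.011706748772819771
grip [(0.69, array([ 83.2, 228.5])), (0.68, array([127.6, 178.1]))]
toe_left [(0.93, array([156.8, 205.3])), (0.59, array([ 61.6, 262.4]))]
toe_right [(0.92, array([ 73.2, 223.3])), (0.62, array([116.2, 221.8]))]
```

View pics/e.png

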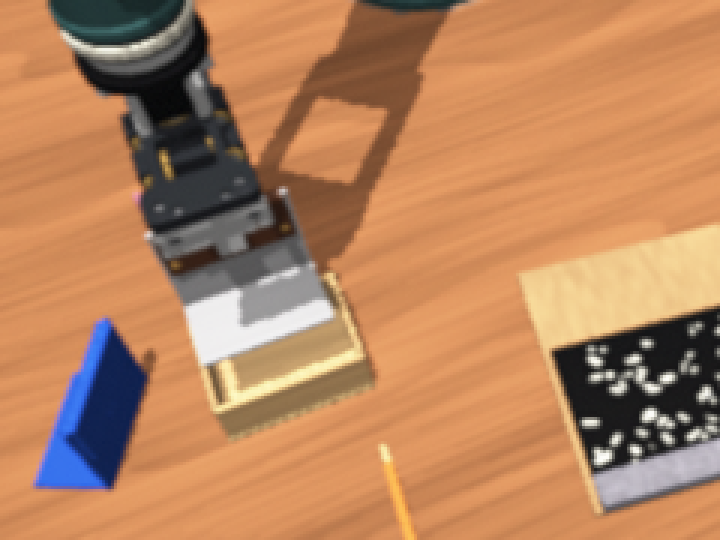

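The angle hangs from the gripper, clear of the rim, with its foot at about scene (135,205). Now I measure how the foot sits in the gripper.

Run:
```python
from h import *
z=np.load("scene1.npz"); p,d=z["p"],z["d"]; P,u,v=cloud("scene",d)
s=(P[:,2]>.075)&(P[:,2]<.11)&(P[:,0]>.443)&(P[:,0]<.52)&(P[:,1]>-.36)&(P[:,1]<-.23)
F=P[s]; 
A=np.c_[F[:,:2]-F[:,:2].mean(0),np.ones(len(F))]; c=np.linalg.lstsq(A,F[:,2],rcond=None)[0]
r=F[:,2]-A@c; k=abs(r)<.006; c=np.linalg.lstsq(A[k],F[k,2],rcond=None)[0]
print(len(F),k.sum(),"slopes deg",np.degrees(c[:2]),"z",c[2],"std",r[k].std())
R=cv2.minAreaRect(F[k][:,:2].astype(np.float32)*1000); print(R)
print(onplane("scene",[[156.8,205.3],[116.2,221.8]],.092), np.round(F[k].min(0),4),np.round(F[k].max(0),4))
b=np.floor((F[k][:,1]+.4)/.004).astype(int); G=F[k]; E=np.array([[G[b==q][:,0].max(),G[b==q][:,1].mean()] for q in np.unique(b)[2:-2]])
print(np.degrees(np.polyfit(E[:,1],E[:,0],1)[0]),np.polyfit(E[:,1],E[:,0],1))
```

```text
816 816 slopes deg [-0.70146471  0.11519595] z 0.09225777425296544 std 0.001312107363033293
((467.2323913574219, -298.2938537597656), (99.92259979248047, 49.586666107177734), 88.84835052490234)
[[ 0.48804468 -0.25630699  0.092     ]
 [ 0.49014821 -0.34946866  0.092     ]] [ 0.443  -0.3486  0.0868] [ 0.4929 -0.2482  0.0969]
0.7065688151649351 [0.01233195 0.49438424]
```

move_arm(steps=[0, 0, -0.02, 0.006, 0.035, 0, 0, 0, 0, -0.04, 0.013, 0.075, 0, 0, 0, 0, -0.06, 0.02, 0.115, 0, 0, 0, 0, -0.08, 0.027, 0.155, 0, 0, 0, 0, -0.1, 0.034, 0.195, 0, 0, 0, 0, -0.12, 0.041, 0.235, 0, 0, 0, 0, -0.138, 0.047, 0.275, 0, 0, 0, 0, -0.138, 0.052, 0.301, -0.01, 0, 0, 0, -0.138, 0.052, 0.301, -0.03, 0, 0, 0, -0.138, 0.052, 0.301, -0.05, 0, 0, 0, -0.138, 0.052, 0.301, -0.06, 0, 0, 0, -0.138, 0.052, 0.301, -0.06, 0])

```text
time: 7.5
tool_pos: [0.4827, 0.005, 0.096]
ee_rot: [-3.136, 0.0, 1.412]
wrist_force: [-1.1, -0.6, -2.9]
width: 0.012
finger_force: 30.0
```

```bash
cat > meas.py <<'E'
from h import *
import sys
o=get_obs();print(o["time"],np.round(o["tool_pos"],4),np.round(o["ee_rot"],4),np.round(o["wrist_force"],2),np.round(o["wrist_torque"],3))
for n in("scene","top"):
    p,d=snapshot(n); np.savez(f"{n}_{sys.argv[1]}.npz",p=p,d=d)
    zf=o["tool_pos"][2]-.0688+.002
    for t,z in(("toe_left",zf),("toe_right",zf),("cover_edge",.013)):
        print(n,t,[(round(s["score"],2),np.round(s["uv"]),np.round(onplane(n,s["uv"],z)[0,:2],4)) for s in spot_point(n,t)[:3]])
    if n=="scene": cv2.imwrite(f"pics/{sys.argv[1]}.png",cv2.resize(p[150:290,190:340],None,fx=4,fy=4,interpolation=3)[:,:,::-1])
    try:
        s=silhouettes(n,"cover")[0]["pixels"]; P,_,_=cloud(n,d,s); P=P[(P[:,0]>.55)&(P[:,2]<.04)]; print(n,"cover z front/back",np.round([np.median(P[P[:,0]<.6,2]),np.median(P[P[:,0]>.64,2])],4))
    except Exception as e: print(e)
E
python3 meas.py f
```

```text
7.5 [0.4827 0.005  0.096 ] [-3.1363e+00  3.0000e-04  1.4117e+00] [-1.15 -0.55 -2.91] [-0.069  0.084 -0.038]
scene toe_left [(0.82, array([ 62., 260.]), array([ 0.4894, -0.4911])), (0.56, array([281., 195.]), array([0.5521, 0.0365]))]
scene toe_right [(0.67, array([246., 206.]), array([ 0.5412, -0.0585])), (0.63, array([150., 178.]), array([ 0.3523, -0.2441]))]
scene cover_edge [(0.82, array([268., 208.]), array([ 0.5621, -0.0059]))]
scene cover z front/back [0.0169 0.0171]
top toe_left [(0.85, array([429., 213.]), array([ 0.4729, -0.4903])), (0.61, array([362., 306.]), array([ 0.2562, -0.3126]))]
top toe_right [(0.88, array([415., 252.]), array([ 0.3791, -0.4477])), (0.7, array([331., 276.]), array([ 0.3274, -0.2434]))]
top cover_edge []
top cover z front/back [0.0176 0.0175]
```

View pics/f.png

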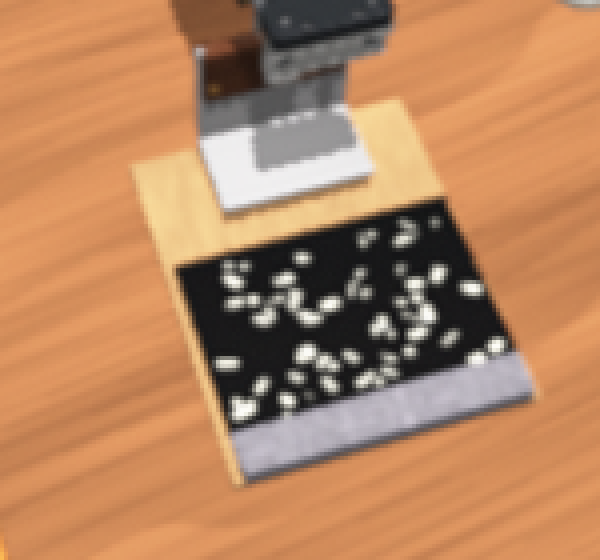

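The angle is over the bare board. Its toe edge runs from scene pixel (247,203) to (283,193), and the cover's front edge from (234.5,217) to (301,199.5), nearly parallel. I check yaw and gap from the depth.

Run:
```python
from h import *
z=np.load("scene_f.npz"); p,d=z["p"],z["d"]; P,u,v=cloud("scene",d)
F=P[(P[:,2]>.023)&(P[:,2]<.042)&(P[:,0]>.5)&(P[:,0]<.57)&(abs(P[:,1])<.075)]
A=np.c_[F[:,:2]-F[:,:2].mean(0),np.ones(len(F))]; c=np.linalg.lstsq(A,F[:,2],rcond=None)[0]
print(len(F),np.degrees(c[:2]),c[2],cv2.minAreaRect(F[:,:2].astype(np.float32)*1000))
T=onplane("scene",[[246.75,203],[283,193]],.031);C=onplane("scene",[[234.5,217],[301.25,199.5]],.017)
for q in(T,C): print(np.round(q[:,:2],4),q.mean(0),np.degrees(np.arctan2(q[1,0]-q[0,0],q[1,1]-q[0,1])))
```

```text
530 [-0.92286131  0.34686823] 0.030729451084348682 ((518.5304565429688, -2.4605445861816406), (100.72850036621094, 47.73420715332031), 82.53205108642578)
[[ 0.5365 -0.0533]
 [ 0.55    0.0425]] [ 0.54323089 -0.00540647  0.031     ] 8.005290597317277
[[ 0.5519 -0.0945]
 [ 0.5802  0.0801]] [ 0.56603565 -0.00719994  0.017     ] 9.208433621281161
```

move_arm(steps=[0, -0.008, -0.008, 0, 0, -0.008, 0, 0, -0.008, -0.008, 0, 0, -0.015, 0, 0, -0.008, -0.008, 0, 0, -0.018, 0, 0, -0.008, -0.008, 0, 0, -0.018, 0, 0, -0.008, -0.008, 0, 0, -0.018, 0])

```text
time: 8.5
tool_pos: [0.4845, 0.0048, 0.0803]
ee_rot: [3.134, -0.001, 1.404]
wrist_force: [0.6, 0.6, -2.5]
width: 0.0119
finger_force: 30.0
```

```bash
cat > st.py <<'E'
from h import *
o=get_obs();print(o["time"],np.round(o["tool_pos"],4),np.round(o["ee_rot"],4),np.round(o["wrist_force"],2),np.round(o["wrist_torque"],3))
E
python3 st.py
```

```text
8.5 [0.4845 0.0048 0.0803] [ 3.1341e+00 -1.3000e-03  1.4038e+00] [ 0.56  0.59 -2.54] [-0.093  0.085 -0.033]
```

move_arm(steps=[0, 0, 0, 0, 0, -0.002, 0, 0, 0, 0, 0, 0, -0.004, 0, 0, 0, 0, 0, 0, -0.005, 0, 0, 0, 0, 0, 0, -0.006, 0, 0, 0, 0, 0, 0, -0.006, 0, 0, 0, 0, 0, 0, -0.006, 0])

```text
time: 9.1
tool_pos: [0.4846, 0.0048, 0.0745]
ee_rot: [3.134, -0.001, 1.404]
wrist_force: [0.5, 0.4, -2.0]
width: 0.012
finger_force: 30.0
```

```bash
python3 st.py
```

```text
9.1 [0.4846 0.0048 0.0745] [ 3.1336e+00 -1.3000e-03  1.4038e+00] [ 0.53  0.42 -2.04] [-0.033  0.101 -0.032]
```

move_arm(steps=[0, 0, 0, 0, 0, -0.001, 0, 0, 0, 0, 0, 0, -0.001, 0, 0, 0, 0, 0, 0, -0.001, 0])

```text
time: 9.4
tool_pos: [0.4848, 0.0048, 0.0738]
ee_rot: [3.133, -0.001, 1.404]
wrist_force: [-0.5, -0.5, -1.5]
width: 0.0118
finger_force: 30.0
```

```bash
python3 st.py
```

```text
9.4 [0.4848 0.0048 0.0738] [ 3.1330e+00 -1.4000e-03  1.4038e+00] [-0.49 -0.54 -1.53] [-0.053  0.16  -0.004]
```

```bash
cat > sl.py <<'E'
from h import *
p,d=snapshot("scene"); P,u,v=cloud("scene",d)
hsv=cv2.cvtColor(p,cv2.COLOR_RGB2HSV)[v,u].astype(int)
a=np.radians(-9.1); ex=np.array([np.cos(a),np.sin(a)]); ey=np.array([-ex[1],ex[0]]); E=np.array([.561,-.0092])
X=(P[:,:2]-E)@ex; Y=(P[:,:2]-E)@ey
foot=(hsv[:,1]<40)&(hsv[:,2]>90)&(X>-.085)&(X<-.002)&(abs(Y)<.065)&(P[:,2]<.03)
board=(hsv[:,1]>70)&(hsv[:,2]>150)&(X>-.085)&(X<-.004)&(abs(Y)<.09)&(abs(Y)>.06)&(P[:,2]<.03)
cov=(X>.006)&(X<.11)&(abs(Y)<.085)&(P[:,2]<.04)&(P[:,2]>0)
for l,s in(("foot",foot),("board",board),("cover",cov)):
    F=np.c_[X[s],Y[s],P[s,2]]; A=np.c_[F[:,:2]-F[:,:2].mean(0),np.ones(len(F))]; c=np.linalg.lstsq(A,F[:,2],rcond=None)[0]
    print(l,len(F),"slope deg x,y",np.round(np.degrees(c[:2]),2),"z",round(c[2],4),"X",np.round(np.percentile(F[:,0],[1,50,99]),4),"Y",np.round(np.percentile(F[:,1],[1,99]),4))
im=cv2.resize(p[150:290,190:340],None,fx=4,fy=4,interpolation=3)
cv2.imwrite("pics/last.png",im[:,:,::-1])
E
python3 sl.py
```

```text
foot 820 slope deg x,y [-6.05  0.03] z 0.0108 X [-0.0768 -0.0505 -0.0188] Y [-0.048   0.0487]
board 557 slope deg x,y [0.18 0.03] z 0.005 X [-0.0836 -0.0446 -0.0084] Y [-0.0893  0.0889]
cover 2619 slope deg x,y [0.1  0.02] z 0.0169 X [0.0071 0.0605 0.1091] Y [-0.0833  0.0835]
```

```bash
sed -i 's/foot=(hsv\[:,1\]<40)&(hsv\[:,2\]>90)&(X>-.085)/foot=(hsv[:,1]<40)\&(hsv[:,2]>90)\&(X>-.068)/' sl.py; python3 sl.py; python3 st.py
```

```text
foot 608 slope deg x,y [0.34 0.12] z 0.0092 X [-0.0671 -0.0416 -0.0182] Y [-0.0482  0.0488]
board 566 slope deg x,y [ 0.25 -0.01] z 0.005 X [-0.0838 -0.0451 -0.0078] Y [-0.0896  0.0895]
cover 2611 slope deg x,y [0.02 0.04] z 0.0169 X [0.0068 0.0604 0.1092] Y [-0.0833  0.0832]
9.5 [0.4848 0.0048 0.0738] [ 3.1330e+00 -1.4000e-03  1.4038e+00] [-0.67  0.57 -1.06] [-0.078  0.145 -0.007]
```

The foot is level on the board with its toe 19 mm in front of the cover edge. Raising 2 mm and sliding in.

move_arm(steps=[0, 0, 0, 0, 0, 0.001, 0, 0, 0, 0, 0, 0, 0.002, 0, 0, 0, 0, 0.004, -0.0006, 0.002, 0, 0, 0, 0, 0.01, -0.0016, 0.002, 0, 0, 0, 0, 0.016, -0.0026, 0.002, 0, 0, 0, 0, 0.02, -0.0032, 0.002, 0, 0, 0, 0, 0.023, -0.0037, 0.002, 0, 0, 0, 0, 0.023, -0.0037, 0.002, 0, 0, 0, 0, 0.023, -0.0037, 0.002, 0])

```text
time: 10.4
tool_pos: [0.5075, 0.0012, 0.0754]
ee_rot: [3.134, -0.001, 1.404]
wrist_force: [-0.5, 0.7, -3.3]
width: 0.0119
finger_force: 30.0
```

```bash
python3 st.py; python3 sl.py
```

```text
10.4 [0.5075 0.0012 0.0754] [ 3.1341e+00 -1.3000e-03  1.4038e+00] [-0.51  0.69 -3.25] [-0.065  0.111 -0.01 ]
foot 724 slope deg x,y [-6.98  0.01] z 0.0122 X [-0.054  -0.0327 -0.0048] Y [-0.0481  0.0485]
board 548 slope deg x,y [0.02 0.01] z 0.0051 X [-0.0825 -0.0433 -0.0077] Y [-0.0892  0.0891]
cover 2594 slope deg x,y [-0.1  -0.02] z 0.017 X [0.0076 0.0605 0.1088] Y [-0.0832  0.0831]
```

View pics/last.png

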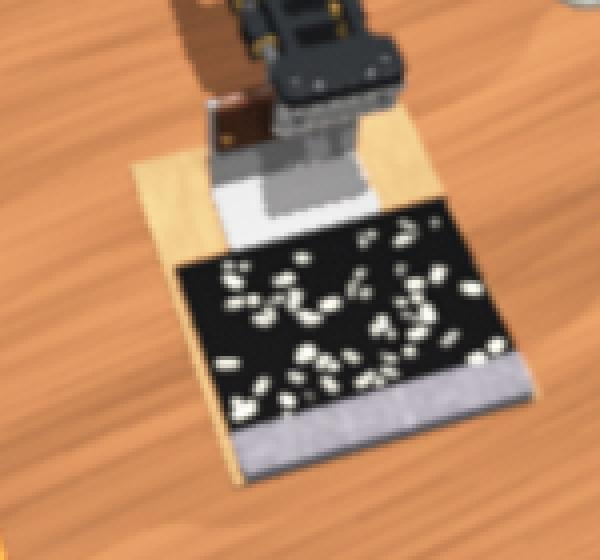

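The toe edge has gone below the cover edge along its full width (pixels (247,211) to (286,202)). The cover stays shut and there is no contact force. Sliding a further 25 mm.

move_arm(steps=[0, 0, 0, 0.004, -0.0006, 0, 0, 0, 0, 0, 0.009, -0.0014, 0, 0, 0, 0, 0, 0.015, -0.0024, 0, 0, 0, 0, 0, 0.02, -0.0032, 0, 0, 0, 0, 0, 0.0247, -0.004, 0, 0, 0, 0, 0, 0.0247, -0.004, 0, 0, 0, 0, 0, 0.0247, -0.004, 0, 0])

```text
time: 11.15
tool_pos: [0.5322, -0.0029, 0.0753]
ee_rot: [3.134, -0.001, 1.404]
wrist_force: [-0.2, 0.1, -2.5]
width: 0.0118
finger_force: 30.0
```

```bash
python3 st.py; sed -i 's/X>-.068/X>-.026/' sl.py; python3 sl.py
```

```text
11.15 [ 0.5322 -0.0029  0.0753] [ 3.1341e+00 -1.3000e-03  1.4038e+00] [-0.16  0.06 -2.51] [-0.066  0.14  -0.024]
foot 289 slope deg x,y [-3.99  0.37] z 0.0111 X [-0.0259 -0.0152 -0.0038] Y [-0.0479  0.0483]
board 448 slope deg x,y [0.27 0.02] z 0.005 X [-0.084  -0.0378 -0.0079] Y [-0.0893  0.0894]
cover 2614 slope deg x,y [ 0. -0.] z 0.017 X [0.007  0.0605 0.1089] Y [-0.0833  0.083 ]
```

View pics/last.png

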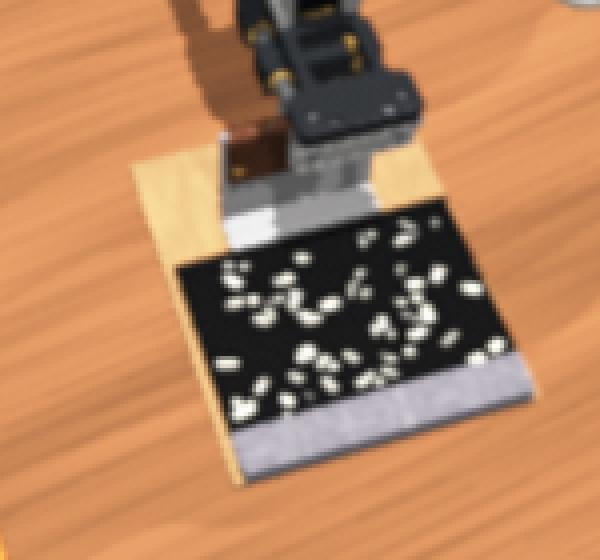

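The toe is about 29 mm under, with about 30 mm of the foot still visible in front of the edge, and the cover is shut. Pressing down now.

move_arm(steps=[0, 0, 0, 0, 0, -0.001, 0, 0, 0, 0, 0, 0, -0.002, 0, 0, 0, 0, 0, 0, -0.003, 0, 0, 0, 0, 0, 0, -0.003, 0, 0, 0, 0, 0, 0, -0.003, 0])

```text
time: 11.7
tool_pos: [0.5322, -0.0028, 0.0738]
ee_rot: [3.133, -0.001, 1.404]
wrist_force: [-2.7, 1.1, 5.7]
width: 0.0122
finger_force: 30.0
```

```bash
python3 st.py
```

```text
11.7 [ 0.5322 -0.0028  0.0738] [ 3.1332e+00 -1.3000e-03  1.4039e+00] [-2.69  1.14  5.73] [-0.063  0.914 -0.009]
```

move_arm(steps=[0, 0, 0, 0, 0, -0.001, 0, 0.001, 0.006, 0, 0, 0, -0.001, 0, 0.001, 0.006, 0, 0, 0, -0.001, 0, 0.001, 0.006, 0, 0, 0, -0.001, 0])

```text
time: 12.1
tool_pos: [0.5326, -0.0028, 0.0738]
ee_rot: [3.138, -0.001, 1.404]
wrist_force: [-3.8, 0.3, 8.2]
width: 0.0114
finger_force: 30.0
```

```bash
python3 st.py; python3 sl.py
```

```text
12.1 [ 0.5326 -0.0028  0.0738] [ 3.1382e+00 -1.3000e-03  1.4040e+00] [-3.85  0.32  8.25] [-0.01   1.082 -0.08 ]
foot 268 slope deg x,y [-3.62  0.48] z 0.0094 X [-0.0258 -0.0154 -0.0049] Y [-0.0477  0.0479]
board 438 slope deg x,y [ 0.08 -0.  ] z 0.005 X [-0.0837 -0.0367 -0.0077] Y [-0.0894  0.089 ]
cover 2617 slope deg x,y [-0.02  0.04] z 0.0169 X [0.007  0.0605 0.1091] Y [-0.0832  0.0832]
```

move_arm(steps=[0, 0, 0, -0.0004, 0, -0.0008, 0, 0, 0, 0, -0.0004, 0, -0.0008, 0, 0, 0, 0, -0.0004, 0, -0.0008, 0, 0, 0, 0, -0.0004, 0, -0.0008, 0, 0, 0, 0, -0.0004, 0, -0.0008, 0])

```text
time: 12.65
tool_pos: [0.5325, -0.0028, 0.0738]
ee_rot: [3.137, -0.001, 1.404]
wrist_force: [-3.9, 1.3, 11.5]
width: 0.0125
finger_force: 30.0
```

```bash
python3 st.py; sed -i 's/X>-.026/X>-.018/' sl.py; python3 sl.py; python3 st.py
```

```text
12.65 [ 0.5325 -0.0028  0.0738] [ 3.1372e+00 -1.4000e-03  1.4040e+00] [-3.94  1.26 11.51] [-0.016  1.224 -0.028]
foot 166 slope deg x,y [-0.94  0.02] z 0.0091 X [-0.0179 -0.0116 -0.0051] Y [-0.0475  0.0474]
board 435 slope deg x,y [ 0.3  -0.04] z 0.0049 X [-0.0834 -0.0368 -0.0077] Y [-0.0893  0.0885]
cover 2616 slope deg x,y [-0.13 -0.02] z 0.017 X [0.0073 0.0604 0.1089] Y [-0.0832  0.0832]
12.7 [ 0.5325 -0.0028  0.0738] [ 3.1372e+00 -1.5000e-03  1.4040e+00] [-3.74  2.12 11.97] [ 0.006  1.251 -0.049]
```

View pics/last.png

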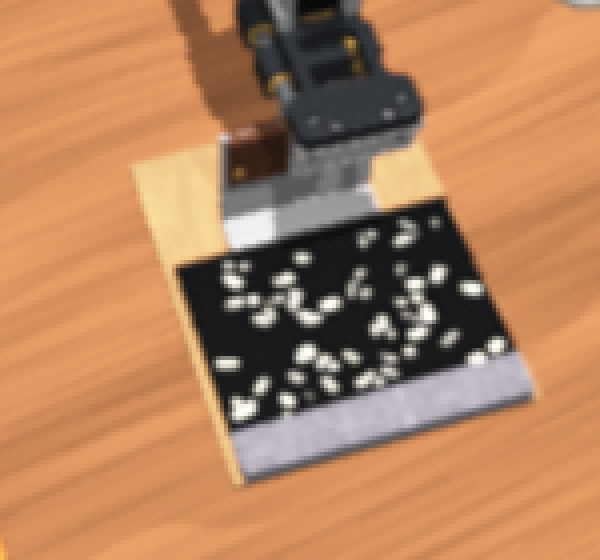

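The foot lies flat with its top at 9 mm. It presses about 14 N on the board, the cover is shut and the grip is held. Handing in.

```bash
python3 -c "
from bench import *
print(close_job())"
```

```text
the job is handed in; nothing more can be done
None
```

The job is handed in at about 13 s: the angle's toe is about 29 mm under the shut cover, and its foot is flat on the board, still gripped and pressed down at about 12 N beyond its own weight; nothing was seen to touch the glass, pencil or peg, though I didn't re-check them at the end.

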